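# Bin the empty milk carton with the latching pedal bin

### The job

Press the pedal of the countertop bin down and slide it under its latch so that the lid stays up by itself, then drop the empty milk carton from the tray into the bin. Afterwards press the pedal free of the latch and ease it back up, so that the lid comes down gently without slamming and ends fully shut. Leave the bottle, jar, mug and cup stack where they stand.

Things in the scene. Friction and masses are not known exactly. Their poses are not given: they have to be found in the camera images.
- bin: rectangular pedal bin, steel on a black plinth, 190 mm deep (its x), 210 mm wide (its y), rim 200 mm high, walls 4 mm, inner floor 62 mm up; it does not shift. Origin: centre of its underside. The pedal is in front (its own -x); the lid is hinged along the back rim (+x). A J-shaped slot in the black front takes the pedal stem: straight down, then a notch to the bin's +y side
- bin_mouth (a point): centre of the bin's open mouth (182 by 202 mm inside), in the plane of the rim, 200 mm above the counter; axes as the bin's
- pedal_top (a point): middle of the top of the pedal's steel tread, where to press; moves with the pedal; 67 mm in front of the bin's front face, 63 mm above the counter when up, 18 mm when fully down. The tread is 55 mm (bin's x) by 70 mm wide, with 8 mm high ribs along its left and right edges, 62 mm apart. The stem is hinged inside the bin, 215 mm behind this point
- pedal (a joint): pedal press, rad: 0 up, 0.21 down at its stop (45 mm at the tread), about 0.17 resting in the latch. The lid follows it rigidly (lid = 7.6 x pedal). Pressing takes 2 to 8 N; on the way back up only the presser slows pedal and lid, and let go they snap shut
- pedal_side (a joint): pedal sideways swing, rad: 0 straight, 0.15 fully to the bin's +y (32 mm at the tread); it swings only with the pedal almost at its lower stop (above 0.19). To latch: press to the stop, push the tread to the bin's +y, let it rise a few mm into the notch. To free: press to the stop, push it straight, let it rise; it has no sideways spring. A fingertip carries it by friction or by a rib
- lid (a joint): lid angle, rad: 0 shut, 1.6 with the pedal fully down, about 1.3 while latched. Black lid with steel panel, 196 by 216 mm, 12 mm thick, hinged at the back rim
- carton_center (a point): empty milk carton, white with a blue band: 54 mm square upright body 76 mm tall, roof-shaped top with a thin ridge (5 mm thick, 54 mm long along the carton's y) ending 108 mm above its foot; about 20 g. Point on its axis, 54 mm above its foot; x and y axes square to its sides. Stands upright on the tray among the bystanders
- tray: wooden service tray, 230 (x) by 250 mm (y), rim 16 mm high, floor 5 mm above the counter; it does not shift. Its middle is 15 mm in front (-x) of this origin. Carton, bottle, jar and mug stand on it, about 90 to 140 mm apart, in any order
- syrup_center (a point): tall amber-glass syrup bottle, black cap, 60 mm diameter, 200 mm tall; full, heavy; this point is on its axis, half-way up. Leave it alone
- jar_center (a point): clear glass coffee jar with a red lid, 66 mm diameter, 105 mm tall; this point is on its axis, half-way up. Leave it alone
- mug_center (a point): blue ceramic mug, 72 mm diameter, 90 mm tall, with a handle that sticks out about 30 mm on one side (its own +y); this point is on its axis, half-way up. Leave it alone
- cups_center (a point): stack of small paper cups, mouth down, white rims below and red above, 61 mm diameter at the counter, 44 mm at the top, 105 mm tall; stands on the counter between the bin and the tray, near the pedal; this point is on its axis, half-way up. Leave it alone
Mind the look-alikes: they are no part of the job. What is shaped like the part that bears carton_center but pink or turquoise is not meant.

How it is judged:
On the way, in this order (a step that is already met when the one before it is completed fails the run):
1. the pedal sits in its latch and holds the lid up by itself, the robot away from it (value of joint lid above 1.1 rad and value of joint pedal_side above 0.1 rad and distance between the grasp point and pedal_top above 0.07 m), for 0.3 s.
2. the carton is in the bin while the lid is still up (x of carton_center in the frame of bin between -0.095 and 0.095 m and y of carton_center in the frame of bin between -0.105 and 0.105 m and z of carton_center in the frame of bin between 0.05 and 0.185 m and value of joint lid above 1.1 rad), for 0.2 s.
At the end, for the whole second after the job is handed in: The carton lies still inside the bin below its rim; the lid is shut (within 0.06 rad), the pedal is fully up (within 0.015 rad) and straight (within 0.045 rad); bottle, jar, mug and cups are within 30 mm of where they stood (x of carton_center in the frame of bin between -0.095 and 0.095 m and y of carton_center in the frame of bin between -0.105 and 0.105 m and z of carton_center in the frame of bin between 0.05 and 0.185 m and value of joint lid below 0.06 rad and value of joint pedal below 0.015 rad and value of joint pedal_side below 0.045 rad and linear speed of carton below 0.03 m/s and distance of each of syrup_center, jar_center, mug_center, cups_center from where it was at the start of the episode below 0.03 m); the robot touches nothing.
It fails at once if the lid falls (over 2.5 rad/s downward in the lower part of its swing) in place of being eased down (value of joint lid below 0.8 rad and velocity of joint lid below -2.5 rad/s).
It fails at once if a bystander is shoved more than 30 mm or knocked over (distance of any of syrup_center, jar_center, mug_center, cups_center from where it was at the start of the episode above 0.03 m or angle between any of syrup_center, jar_center, mug_center, cups_center's own z axis and vertical above 0.4 rad).
It also fails if it takes over 72 s, if anything falls off the work surface, if the arm or the gripper's body presses on something with over 40 N, if the wrist force passes 120 N, or if a joint passes its speed limit or range.

### The arm

A 7-joint arm with a two-finger parallel gripper is mounted at the origin on the work surface. World frame = base frame: x ahead of the robot, y to its left, z up, the work surface at z = 0. Lengths are in m, angles in rad, forces in N, time in s.
With the tool pointing down it reaches from about 0.4 to 0.875 m from the base axis. Payload 6.5 kg.
Tool frame: the origin (TCP) lies at the very end of the fingers, on their centre line; the grasp point (between the pads) lies 19 mm behind it; x points along the fingers, z is the direction in which the jaws open and shut, and the axes are right-handed (so a half turn about x gives the same grasp; the last joint's range is limited). The gripper opens to 85 mm and grips with 20 to 120 N. Pads are 22 mm wide; open, the fingers measure 114 mm over their backs; the gripper's body (76 mm by 85 mm) begins 54 mm behind the grasp point. The pads swing forward as they close: fully open they stand 13 mm farther back than shut.
Start: joints at [-1.358, 0.536, -0.004, 1.538, 0.003, 1.067, -0.071], TCP at [0.179, 0.625, 0.231] pointing down, gripper open.
Joint ranges: [-2.7, 2.7], [-0.37, 2.16], [-1.27, 1.26], [0.24, 2.4], [-1.31, 4.45], [0.19, 1.91], [-2.76, 2.76]. Speed limits (rad/s): [2.39, 2.39, 3.14, 3.14, 3.14, 3.14, 3.14].

### API

Orientations are given as a unit quaternion [x, y, z, w].
In Python, from workcell import r gives the robot as it stands.
- The arm moves only by the tool drive_tool, never from a script. Its argument "rows" is a list of rows, each a list of 4 numbers: the shift along the tool's x, y, z in m, then the turn about the tool's x in rad. In form: [[tx, ty, tz, twist], ...]. A call has 1 to 12 rows; each row shifts and turns the commanded pose from where the row before left it, along the tool's axes as they then stand; what a row does not reach is not made up. A row lasts 1/8 s, in which the tool goes at most 62.5 mm and 10.7 degrees, less where a joint would pass 70% of its speed; a pose out of reach is approached as far as the arm can. A call with a gripper value outside its range is refused whole. "grip" is the gripper's target within -1 to 1 (fully open at 1, half-way at 0, shut at -1), set as the call begins (left out, the last holds). The fingers move at their own pace and stop on an object; the grip force is fixed at half the most. Time passes only in rows, so rows that do not move let the fingers close. It gives the time, the measured TCP pose, the force and the opening at its end, in the units of the state.
- r.sense(): the state, without advancing time (a new reading comes with each control period).
- r.grab_frame(name): name is "side" or "top" or "wrist"; returns the picture (480x640x3 uint8, red, green, blue); there is no depth.
- r.calibration(name): a dict with "fx", "fy", "cx", "cy" (pixels), "world_to_cam" (4x4, takes a point from world to camera coordinates). Camera axes: x right, y down, z forward; pixel columns grow to the right and rows downward; lengths in m; the calibration is good to about 2 mm. The wrist camera is an equidistant fisheye: a pixel r from the principal point sees the ray r / f radians off the axis. A picture is of the moment at which its call begins: read the wrist's pose just before it. calibration takes no time and is no camera call; for the wrist camera it gives the pose at the moment of the call.
- r.finish_job(): hands the job in, once; it reports no verdict.
Trained networks look in the newest picture that a camera, given by its name, has taken for a name from the list of things; names that differ only in an ending like _2 or _b are one class to them, and where a whole thing is asked for, a point or a joint stands for the part that bears it (a point fixed in the world has none). Each returns a list of dicts, best first, with "conf" (0 to 1); they miss things now and then, are a little off and sometimes report something else, mostly with a low value. They report only what shows in the picture. A call takes as long as a camera call. They do not tell look-alikes from the thing itself.
- r.search_frame(name, camera): "uv" ([column, row] in pixels, amid what is visible of it).
- r.mark_of(name, camera): "uv" ([column, row] in pixels: a listed point, or the origin of a listed thing).
The state is a dict: "time": time; "joint_positions": joint angles; "dq": joint speeds; "joint_efforts": joint torques, N m; "eef_pos": TCP position; "eef_rot": TCP orientation; "force": force on the tool from outside, world axes, zero at the start; "wrist_torque": the same for the moment, N m; "opening": finger opening in m.
Only numpy, scipy, OpenCV 4.12 (cv2) and the standard library are available. Lean on these libraries where they do the work, as an engineer would, in place of code of your own. Each camera call takes 0.05 s, during which the arm holds its last target. There are 200 camera calls.

## Working session

There is one attempt and no reset: what is moved stays moved. The work goes in short steps, Python scripts to look and compute and a tool call to move; the robot and the scene stay as the last step left them, time stands still between calls to the robot, and variables do not carry over. Pictures are saved under pics/ and viewed, about 8 in all and at most 12, crops included, and the job is handed in when it is done.

Besides the shell and the picture viewer there is one more tool, called after "Call:" in YAML: its name, and indented under it one key for each argument. drive_tool: Moves the arm, as the interface text tells. Its arguments: {"type":"object","properties":{"rows":{"type":"array"},"grip":{"type":"number"}},"required":["rows"]}

```bash
mkdir -p pics; cat > h.py <<'E'
from workcell import r
import numpy as np, cv2
def save(cam,fn):
    im=r.grab_frame(cam); cv2.imwrite('pics/'+fn,im[:,:,::-1]); return im
def ray(cam,uv):
    c=r.calibration(cam); M=np.array(c["world_to_cam"]); R=M[:3,:3]; o=-R.T@M[:3,3]
    a=np.array([(uv[0]-c["cx"])/c["fx"],(uv[1]-c["cy"])/c["fy"]])
    if cam=="wrist":
        t=np.hypot(*a); d=np.array([*(a/t*np.sin(t) if t>0 else a),np.cos(t)])
    else: d=np.array([*a,1.])
    return o,R.T@(d/np.linalg.norm(d))
def at_z(cam,uv,z):
    o,d=ray(cam,uv); return o+d*(z-o[2])/d[2]
def tri(obs):
    A=np.zeros((3,3));b=np.zeros(3);L=[]
    for cam,uv in obs:
        o,d=ray(cam,uv);P=np.eye(3)-np.outer(d,d);A+=P;b+=P@o;L.append((o,P))
    x=np.linalg.solve(A,b); return x,[round(1000*np.linalg.norm(P@(x-o)),1) for o,P in L]
def proj(cam,p):
    c=r.calibration(cam); M=np.array(c["world_to_cam"]); q=M[:3,:3]@p+M[:3,3]
    return c["cx"]+c["fx"]*q[0]/q[2],c["cy"]+c["fy"]*q[1]/q[2]
E
python3 - <<'E'
from h import *
s=r.sense(); print(s["time"],s["eef_pos"],s["eef_rot"],s["force"],s["opening"])
a=save("top","top0.png"); b=save("side","side0.png")
for n in ["bin","bin_mouth","pedal_top","carton_center","tray","syrup_center","jar_center","mug_center","cups_center"]:
    for c in ("top","side"):
        print(n,c,[(np.round(d["uv"]).astype(int).tolist(),round(d["conf"],2)) for d in r.mark_of(n,c)][:4])
E
```

```text
0.0 [0.17874397 0.62429015 0.2304278 ] [-0.42606768  0.5650881   0.42527783  0.56416358] [ 0.14967291 -0.46624683  0.41535186] 0.08568618942716513
bin top [([346, 245], 0.49)]
bin side [([269, 292], 0.74), ([432, 302], 0.57)]
bin_mouth top [([171, 211], 0.96)]
bin_mouth side [([454, 257], 0.81), ([216, 270], 0.66)]
pedal_top top [([174, 302], 0.68)]
pedal_top side []
carton_center top [([400, 247], 0.96), ([462, 235], 0.76)]
carton_center side [([260, 193], 0.78), ([234, 237], 0.73), ([172, 239], 0.7)]
tray top [([370, 217], 0.78)]
tray side [([252, 284], 0.77)]
syrup_center top [([397, 195], 0.72)]
syrup_center side [([218, 272], 0.66)]
jar_center top [([346, 246], 0.65), ([175, 301], 0.38)]
jar_center side [([280, 251], 0.58)]
mug_center top [([351, 196], 0.96)]
mug_center side [([269, 294], 0.9)]
cups_center top [([273, 298], 0.81)]
cups_center side [([357, 217], 0.82), ([217, 268], 0.3)]
```

View pics/top0.png

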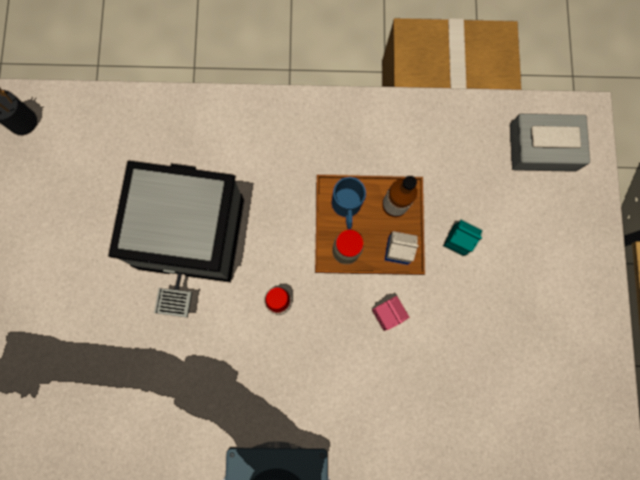

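View pics/side0.png

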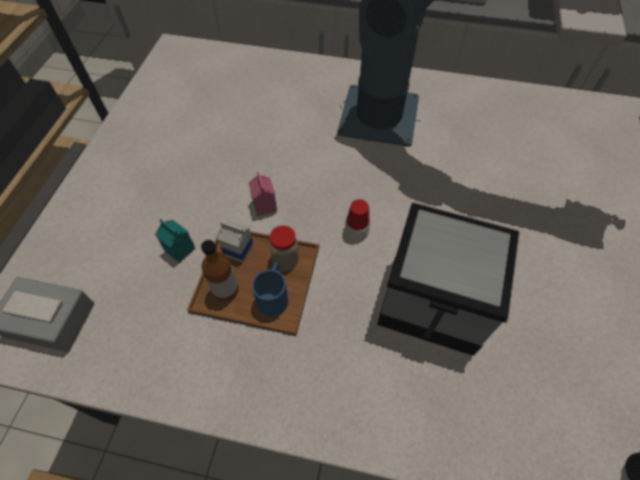

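The pictures show three carton-shaped things. The white one with the blue band is on the tray (top 402,247; side 234,240). The pink one is at top 391,312 and side 263,195, and the turquoise one at top 463,237 and side 175,240. I choose the white one on the tray. The bin's pedal is at top 174,302, and the cups are at 277,299.

```bash
cat > m.py <<'E'
from h import *
P=dict(carton=[(400,247),(234,237)],syrup=[(397,195),(218,272)],jar=[(346,246),(280,251)],mug=[(351,196),(269,294)],cups=[(273,298),(357,217)],mouth=[(171,211),(454,257)])
for n,(a,b) in P.items():
    x,e=tri([("top",a),("side",b)]); print(n,np.round(x,3),e)
print("pedal z.063",np.round(at_z("top",(174,302),.063),3))
# lid top corners z~.212
for uv in [(128,163),(235,178),(218,272),(111,256)]: print("lid",np.round(at_z("top",uv,.21),3))
for uv in [(317,176),(424,177),(424,274),(316,272)]: print("tray",np.round(at_z("top",uv,.016),3))
for p in [(.179,.625,.231)]: print(proj("top",np.array(p)),proj("side",np.array(p)))
im=r.grab_frame("top"); c=im[150:340,80:480]; cv2.imwrite("pics/c1.png",cv2.resize(c,None,fx=2,fy=2,interpolation=cv2.INTER_CUBIC)[:,:,::-1])
c=im[215:285,360:440]; d=im[262:328,140:215]
f=lambda c:cv2.resize(c,(400,400),interpolation=cv2.INTER_CUBIC)[:,:,::-1]
cv2.imwrite("pics/c2.png",np.hstack([f(c),f(d)]))
E
python3 m.py
```

```text
carton [ 0.541 -0.265  0.062] [np.float64(0.9), np.float64(0.9)]
syrup [ 0.651 -0.257  0.096] [np.float64(3.1), np.float64(3.1)]
jar [ 0.545 -0.151  0.046] [np.float64(4.8), np.float64(4.8)]
mug [ 0.657 -0.154  0.048] [np.float64(3.4), np.float64(3.4)]
cups [0.425 0.008 0.064] [np.float64(4.6), np.float64(4.6)]
mouth [0.58  0.206 0.21 ] [np.float64(1.8), np.float64(1.8)]
pedal z.063 [0.413 0.224 0.063]
lid [0.675 0.298 0.21 ]
lid [0.648 0.086 0.21 ]
lid [0.461 0.112 0.21 ]
lid [0.489 0.317 0.21 ]
tray [ 0.713 -0.081  0.016]
tray [ 0.715 -0.331  0.016]
tray [ 0.487 -0.326  0.016]
tray [ 0.488 -0.081  0.016]
(np.float64(-81.57192537178321), np.float64(425.4284800621658)) (np.float64(659.5247962951605), np.float64(132.66188411635))
```

View pics/c2.png

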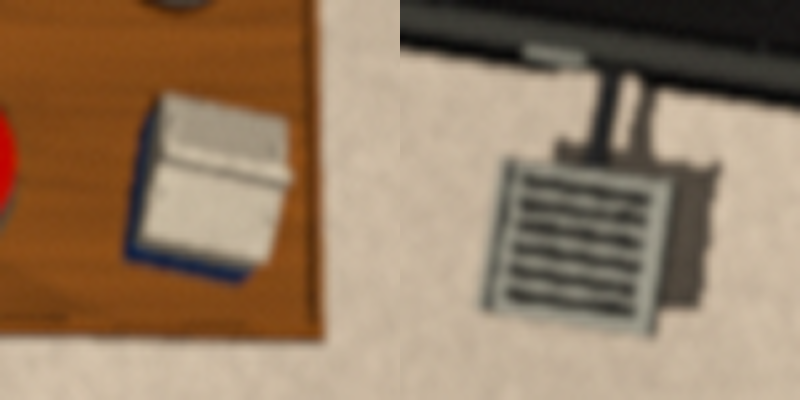

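```bash
cat >> h.py <<'E'
from scipy.spatial.transform import Rotation as Ro
def st():
    s=r.sense(); R=Ro.from_quat(s["eef_rot"]).as_matrix(); return s,np.array(s["eef_pos"]),R
def to(p):
    s,q,R=st(); print("t",round(s["time"],2),"tcp",np.round(q,4),"F",np.round(s["force"],1),"shift",np.round(R.T@(np.array(p)-q),4))
E
python3 - <<'E'
from h import *
s,q,R=st(); print(np.round(R,3)); print(s["joint_positions"],s["time"])
B=np.array([.411,.224,0]); to([.404,.224,.10]); to([.404+.0015,.224+.012,.10])
E
```

```text
[[-0.    -0.961  0.275]
 [-0.     0.275  0.961]
 [-1.     0.    -0.   ]]
[-1.35815447  0.53638873 -0.00441031  1.5379211   0.00256879  1.06732559
 -0.07120213] 1.05
t 1.05 tcp [0.1789 0.6249 0.2313] F [0.1 0.6 0.5] shift [ 0.1313 -0.3267 -0.3234]
t 1.05 tcp [0.1789 0.6249 0.2313] F [0.1 0.6 0.5] shift [ 0.1313 -0.3249 -0.3115]
```

Call:
drive_tool:
  rows:
    - [0,-0.036,-0.035,0]
    - [0,-0.036,-0.035,0]
    - [0,-0.036,-0.035,0]
    - [0,-0.036,-0.035,0]
    - [0,-0.036,-0.035,0]
    - [0,-0.036,-0.035,0]
    - [0,-0.036,-0.035,0]
    - [0,-0.036,-0.034,0]
    - [0,-0.037,-0.033,-0.15]
    - [0.03,0,0,0]
    - [0.03,0,0,0]
    - [0,0,0,0]
  grip: -1

```text
time: 2.55
eef_pos: [0.4043, 0.2346, 0.17]
eef_rot: [-0.467, 0.533, 0.467, 0.53]
force: [-0.0, -0.3, 1.1]
opening: -0.0
```

```bash
python3 - <<'E'
from h import *
im=save("wrist","w1.png")
s,q,R=st(); print(np.round(R,3),s["opening"])
m=r.mark_of("pedal_top","wrist"); print(m)
if m: p=at_z("wrist",m[0]["uv"],.063); print(p); to([p[0],p[1],.09])
m=r.mark_of("pedal_top","top"); print(m, at_z("top",m[0]["uv"],.063) if m else 0)
E
```

```text
[[-0.001 -0.992  0.128]
 [-0.001  0.128  0.992]
 [-1.     0.001 -0.001]] 4.409980486588421e-05
[{'uv': [311.2, 257.0], 'conf': 0.62}]
[0.41537404 0.22693124 0.063     ]
t 2.65 tcp [0.4058 0.2358 0.172 ] F [ 0.4  0.6 -0. ] shift [ 0.082  -0.0106 -0.0076]
[{'uv': [174.4, 301.5], 'conf': 0.91}] [0.41453039 0.2234987  0.063     ]
```

View pics/w1.png

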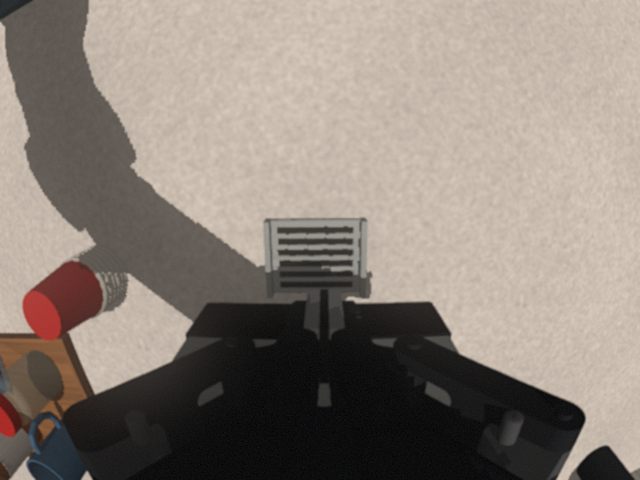

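The wrist view shows the tread at columns 264–367, rows 218–297, directly under the fingertips. The cups are at 60,300, well clear.

Call:
drive_tool:
  rows:
    - [0.03,-0.005,0,0]
    - [0.04,0,0,0]
    - [0.03,0,0,0]
    - [0.008,0,0,0]
    - [0.008,0,0,0]
    - [0.008,0,0,0]
    - [0.008,0,0,0]
    - [0.008,0,0,0]
    - [0.008,0,0,0]
    - [0.004,0,0,0]
    - [0.003,0,0,0]
    - [0,0,0,0]

```text
time: 4.2
eef_pos: [0.4115, 0.2358, 0.0174]
eef_rot: [-0.467, 0.53, 0.467, 0.532]
force: [-4.5, 0.8, 15.9]
opening: -0.0
```

Call:
drive_tool:
  rows:
    - [0.002,0,0.004,0]
    - [0,0,0.004,0]
    - [0,0,0.004,0]
    - [0,0,0.004,0]
    - [0,0,0.004,0]
    - [0,0,0.004,0]
    - [0,-0.001,0.004,0]
    - [0,-0.001,0.004,0]
    - [0,0,0.004,0]
    - [0,0,0.002,0]
    - [0,0,0,0]

```text
time: 5.58
eef_pos: [0.4198, 0.2713, 0.0162]
eef_rot: [-0.467, 0.531, 0.465, 0.533]
force: [-2.2, -6.0, 22.6]
opening: -0.0
```

```bash
python3 - <<'E'
from h import *
im=save("wrist","w2.png"); im2=save("top","t2.png")
a=cv2.imread("pics/w2.png"); b=cv2.imread("pics/t2.png")
cv2.imwrite("pics/c3.png",np.hstack([a[180:480,120:520],cv2.resize(b[130:370,60:300],(300,300))]))
s,q,R=st(); print(q,s["force"])
E
```

```text
[0.41978121 0.27118219 0.01619019] [-2.0736366  -6.65988001 22.98792922]
```

View pics/c3.png

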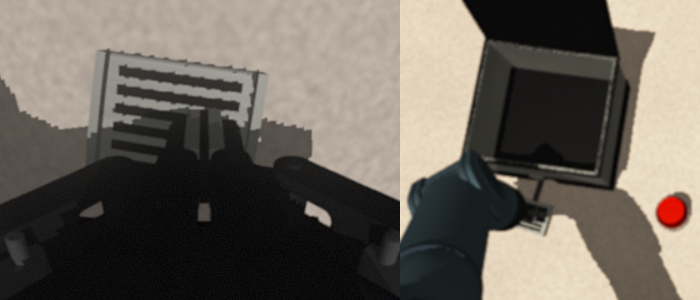

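The lid is up and the tread has swung about 0.135 rad (front edge 97,50 to 267,73 in the crop). I push a little more, then ease up.

Call:
drive_tool:
  rows:
    - [0,0,0.004,0]
    - [0,0,0.003,0]
    - [-0.003,0,0,0]
    - [-0.002,0,0,0]
    - [-0.002,0,0,0]
    - [-0.002,0,0,0]
    - [-0.002,0,0,0]
    - [-0.003,0,0,0]
    - [-0.003,0,0,0]
    - [0,0,0,0]

```text
time: 6.92
eef_pos: [0.4181, 0.28, 0.0315]
eef_rot: [-0.467, 0.531, 0.467, 0.531]
force: [-0.3, -0.9, -0.2]
opening: 0.0004
```

Call:
drive_tool:
  rows:
    - [-0.01,0,0,0]
    - [-0.03,0,0,0]
    - [-0.05,0,0,0]
    - [-0.05,0,0,0]
    - [-0.05,0,0,0]
    - [-0.05,0,0,0]
    - [0,0,0,0]
  grip: 1

```text
time: 7.8
eef_pos: [0.4201, 0.2808, 0.2757]
eef_rot: [-0.467, 0.528, 0.467, 0.534]
force: [-1.1, 0.2, 0.1]
opening: 0.0855
```

```bash
python3 - <<'E'
from h import *
im=save("wrist","w3.png"); m=r.mark_of("pedal_top","wrist"); print(m)
if m: print(at_z("wrist",m[0]["uv"],.027))
b=save("side","s3.png")
a=im[:,:,::-1]; b=b[:,:,::-1]
cv2.imwrite("pics/c4.png",np.hstack([a[200:480,120:520],b[120:400,340:640]]))
to([.541,-.265,.25])
E
```

```text
[{'uv': [302.2, 207.5], 'conf': 0.86}]
[0.41374959 0.25808388 0.027     ]
t 7.95 tcp [0.4175 0.2789 0.2707] F [ 0.4  0.1 -0.2] shift [ 0.021  -0.1922 -0.5236]
```

View pics/c4.png

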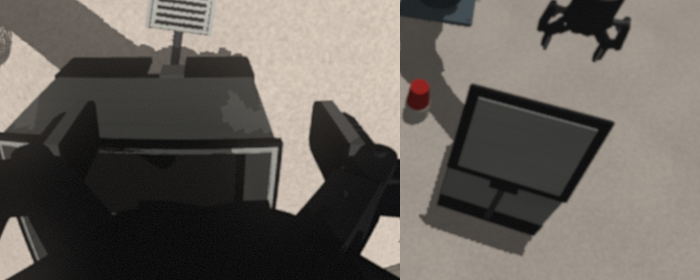

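The lid stays up by itself and the pedal rests about 33 mm to the bin's +y, so it is latched. Next is the carton.

Call:
drive_tool:
  rows:
    - [0,-0.016,-0.0435,0]
    - [0,-0.016,-0.0435,0]
    - [0,-0.016,-0.0435,0]
    - [0,-0.016,-0.0435,0]
    - [0,-0.016,-0.0435,0]
    - [0,-0.016,-0.0435,0]
    - [0,-0.016,-0.0435,0]
    - [0,-0.016,-0.0435,0]
    - [0,-0.016,-0.0435,0]
    - [0,-0.016,-0.0435,0]
    - [0,-0.016,-0.0435,0]
    - [0,-0.016,-0.0435,0]

```text
time: 9.45
eef_pos: [0.5409, -0.264, 0.2694]
eef_rot: [-0.466, 0.532, 0.468, 0.53]
force: [0.7, 0.5, 0.4]
opening: 0.0854
```

Call:
drive_tool:
  rows:
    - [0,0,0,0.07]
    - [0,0,0,0]

```text
time: 9.7
eef_pos: [0.5407, -0.263, 0.2695]
eef_rot: [-0.447, 0.548, 0.449, 0.546]
force: [-0.1, 0.4, -0.3]
opening: 0.0852
```

```bash
python3 - <<'E'
from h import *
im=save("wrist","w4.png"); m=r.mark_of("carton_center","wrist"); print(m)
for k in m: print(at_z("wrist",k["uv"],.059))
print(np.round(st()[2],3)); to([.541,-.265,.05])
E
```

```text
[{'uv': [315.5, 66.9], 'conf': 0.61}]
[ 0.39886083 -0.24034374  0.059     ]
[[-0.002 -0.981  0.195]
 [ 0.001  0.195  0.981]
 [-1.     0.002  0.001]]
t 9.8 tcp [ 0.5412 -0.2621  0.2702] F [ 0.6  0.1 -0.5] shift [ 0.2202 -0.0008 -0.003 ]
```

View pics/w4.png

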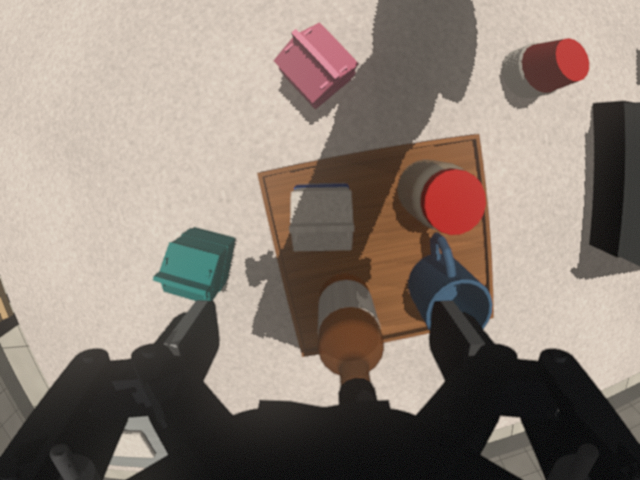

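The wrist view shows the white carton at 322,215, with its ridge running from 292,226 to 353,223. The network's hit at 315,67 is the pink look-alike, so I compute from the ridge instead.

```bash
python3 - <<'E'
from h import *
a,b=[at_z("wrist",u,.113) for u in [(292,226),(353,223)]]; print(a,b,(a+b)/2,np.linalg.norm(a-b))
# foot corners near side: top front edge of walls z .081
for u in [(293,188),(351,186)]: print(at_z("wrist",u,.081))
to([*((a+b)/2)[:2],.05])
import workcell
c=r.calibration("wrist"); M=np.array(c["world_to_cam"]); print(-M[:3,:3].T@M[:3,3])
E
```

```text
[ 0.53467817 -0.28641296  0.113     ] [ 0.54208975 -0.23624516  0.113     ] [ 0.53838396 -0.26132906  0.113     ] 0.05071232012215068
[ 0.5069738  -0.28224497  0.081     ]
[ 0.51543126 -0.23071308  0.081     ]
t 9.8 tcp [ 0.5412 -0.2621  0.2702] F [ 0.6  0.1 -0.5] shift [2.202e-01 2.500e-03 1.000e-04]
[ 0.4739876  -0.24696376  0.41386802]
```

Call:
drive_tool:
  rows:
    - [0.04,0.002,0,0]
    - [0.04,0,0,0]
    - [0.04,0,0,0]
    - [0.035,0,0,0]
    - [0.03,0,0,0]
    - [0.02,0,0,0]
    - [0.01,0,0,0]
    - [0,0,0,0]

```text
time: 10.8
eef_pos: [0.5397, -0.2626, 0.0563]
eef_rot: [-0.448, 0.547, 0.448, 0.547]
force: [-0.5, 0.4, 0.7]
opening: 0.0851
```

Call:
drive_tool:
  rows:
    - [0,0,0,0]
    - [0,0,0,0]
    - [0,0,0,0]
    - [0,0,0,0]
    - [0,0,0,0]
    - [0,0,0,0]
  grip: -0.6

```text
time: 11.55
eef_pos: [0.5406, -0.2632, 0.0575]
eef_rot: [-0.449, 0.547, 0.447, 0.548]
force: [0.1, 0.1, 7.4]
opening: 0.0529
```

Call:
drive_tool:
  rows:
    - [-0.02,0,0,0]
    - [-0.05,0,0,0]
    - [-0.05,0,0,0]
    - [-0.05,0,0,0]
    - [-0.05,0,0,0]
    - [-0.05,0,0,0]
    - [0,0,0,-0.07]
    - [0,0,0,0]

```text
time: 12.55
eef_pos: [0.5394, -0.2627, 0.3276]
eef_rot: [-0.467, 0.531, 0.466, 0.532]
force: [-0.7, -0.3, -0.8]
opening: 0.0527
```

```bash
python3 - <<'E'
from h import *
im=save("wrist","w5.png"); print(r.sense()["opening"])
to([.549,.208,.325])
E
```

```text
0.05322550382402536
t 12.6 tcp [ 0.5391 -0.2625  0.3267] F [ 0.6  0.7 -0.5] shift [0.0019 0.0513 0.4678]
```

Call:
drive_tool:
  rows:
    - [0,0.0043,0.039,0]
    - [0,0.0043,0.039,0]
    - [0,0.0043,0.039,0]
    - [0,0.0043,0.039,0]
    - [0,0.0043,0.039,0]
    - [0,0.0043,0.039,0]
    - [0,0.0043,0.039,0]
    - [0,0.0043,0.039,0]
    - [0,0.0043,0.039,0]
    - [0,0.0043,0.039,0]
    - [0,0.0043,0.039,0]
    - [0,0.0043,0.039,0]

```text
time: 14.1
eef_pos: [0.5479, 0.209, 0.3256]
eef_rot: [-0.466, 0.532, 0.466, 0.531]
force: [0.2, 0.7, 0.1]
opening: 0.0526
```

```bash
python3 - <<'E'
from h import *
a=save("wrist","w6.png")[:,:,::-1]; b=save("top","t6.png")[:,:,::-1]
cv2.imwrite("pics/c6.png",np.hstack([a[100:480,120:520],cv2.resize(b[130:370,60:300],(380,380))]))
to([.549,.208,.150])
E
```

```text
t 14.2 tcp [0.5468 0.2137 0.3251] F [-0.2  0.1 -0.3] shift [ 0.1751 -0.0034 -0.0056]
```

View pics/c6.png

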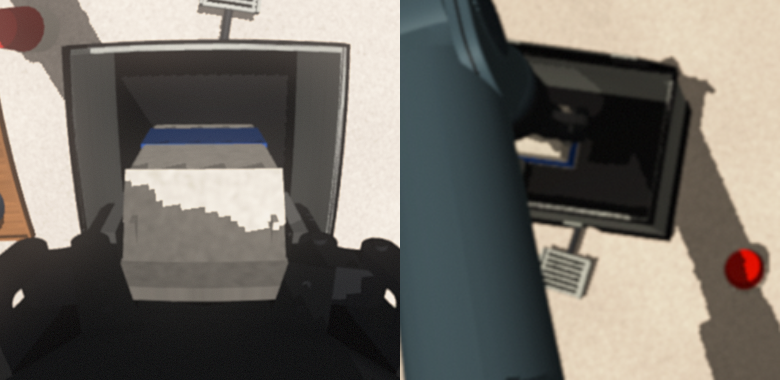

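The carton hangs centred over the open mouth (crop 205,200), clear of the walls. I lower it.

Call:
drive_tool:
  rows:
    - [0.03,0,-0.003,0]
    - [0.03,0,0,0]
    - [0.03,0,0,0]
    - [0.025,0,0,0]
    - [0.02,0,0,0]
    - [0.02,0,0,0]
    - [0,0,0,0]

```text
time: 15.08
eef_pos: [0.5466, 0.2039, 0.1696]
eef_rot: [-0.466, 0.533, 0.467, 0.53]
force: [-0.7, -0.1, 0.3]
opening: 0.053
```

Call:
drive_tool:
  rows:
    - [0,0,0,0]
    - [0,0,0,0]
    - [0,0,0,0]
    - [0,0,0,0]
    - [0,0,0,0]
    - [-0.02,0,0,0]
    - [-0.04,0,0,0]
    - [-0.05,0,0,0]
    - [-0.05,0,0,0]
    - [0,0,0,0]
  grip: 1

```text
time: 16.32
eef_pos: [0.5504, 0.2057, 0.3357]
eef_rot: [-0.467, 0.528, 0.466, 0.534]
force: [-0.4, 0.6, -0.3]
opening: 0.0851
```

```bash
python3 - <<'E'
from h import *
a=save("wrist","w7.png")[:,:,::-1]; m=r.mark_of("pedal_top","wrist"); print(m)
for k in m[:1]: print(at_z("wrist",k["uv"],.027))
b=save("top","t7.png")[:,:,::-1]
cv2.imwrite("pics/c7.png",np.hstack([a[100:480,120:520],cv2.resize(b[130:370,60:300],(380,380))]))
print(st()[0]["opening"]);to([.40,.235,.325])
E
```

```text
[{'uv': [348.2, 83.5], 'conf': 0.58}]
[0.41090005 0.25320723 0.027     ]
0.08547908086878145
t 16.48 tcp [0.5475 0.2049 0.3303] F [-0.4  0.6  0.2] shift [0.0055 0.1501 0.0109]
```

View pics/c7.png

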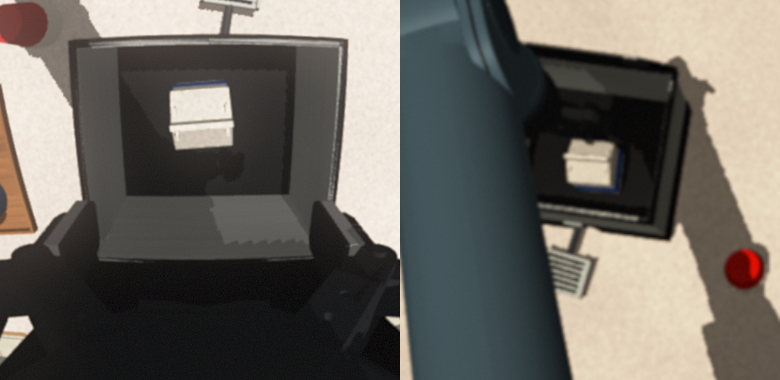

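The carton stands upright on the bin floor (crop 200,115), and the lid is still up. Now I release the pedal, pressing near its -y rib.

Call:
drive_tool:
  rows:
    - [0,0.036,0.006,0]
    - [0,0.036,0.006,0]
    - [0,0.036,0.006,0]
    - [0,0.034,0.007,0]
    - [0.04,0,0,0]
    - [0.05,0,0,0]
    - [0.05,0,0,0]
    - [0.05,0,0,0]
    - [0.05,0,0,0]
    - [0.03,0,0,0]
    - [0,0,0,0]
  grip: -1

```text
time: 17.85
eef_pos: [0.4079, 0.2462, 0.0586]
eef_rot: [-0.467, 0.534, 0.467, 0.529]
force: [-0.4, 0.0, 0.2]
opening: -0.0
```

```bash
python3 - <<'E'
from h import *
a=save("wrist","w8.png"); m=r.mark_of("pedal_top","wrist"); print(m)
for k in m[:1]: print(at_z("wrist",k["uv"],.027))
cv2.imwrite("pics/c8.png",a[180:480,120:520,::-1])
to([.410,.248,.03])
E
```

```text
[{'uv': [350.8, 294.9], 'conf': 0.7}]
[0.4200105  0.26219296 0.027     ]
t 17.95 tcp [0.4104 0.2478 0.0614] F [-0.3  0.6  0.6] shift [0.0314 0.0004 0.0002]
```

View pics/c8.png

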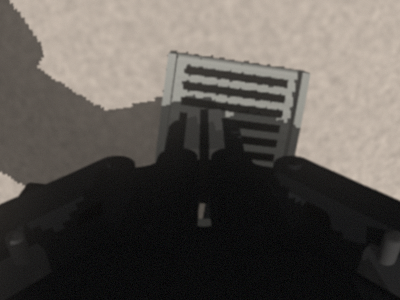

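The fingertips sit close to the left rib, with the tread centred near 0.420, 0.260. I move 4 mm away from the rib and press.

Call:
drive_tool:
  rows:
    - [0.01,0,0.004,0]
    - [0.01,0,0,0]
    - [0.008,0,0,0]
    - [0.006,0,0,0]
    - [0.005,0,0,0]
    - [0.004,0,0,0]
    - [0.003,0,0,0]
    - [0.001,0,0,0]
    - [0,0,0,0]

```text
time: 19.08
eef_pos: [0.4117, 0.2533, 0.0157]
eef_rot: [-0.467, 0.53, 0.467, 0.532]
force: [-4.7, -0.1, 21.5]
opening: -0.0005
```

Call:
drive_tool:
  rows:
    - [0,0,-0.004,0]
    - [0,0,-0.004,0]
    - [0,0,-0.004,0]
    - [0,0,-0.004,0]
    - [0,0,-0.004,0]
    - [0,0.001,-0.004,0]
    - [0,0.001,-0.004,0]
    - [0,0,-0.004,0]
    - [0,0,-0.004,0]
    - [0,0,-0.003,0]
    - [0,0,0,0]

```text
time: 20.45
eef_pos: [0.4058, 0.2168, 0.016]
eef_rot: [-0.467, 0.529, 0.468, 0.533]
force: [-2.8, 5.3, 18.7]
opening: -0.0
```

```bash
python3 - <<'E'
from h import *
a=save("wrist","w9.png")
cv2.imwrite("pics/c9.png",a[180:480,120:520,::-1])
to([.410,.225,.018])
E
```

```text
t 20.5 tcp [0.4058 0.2169 0.016 ] F [-3.9  5.3 19.8] shift [-0.002  -0.0031  0.0086]
```

View pics/c9.png

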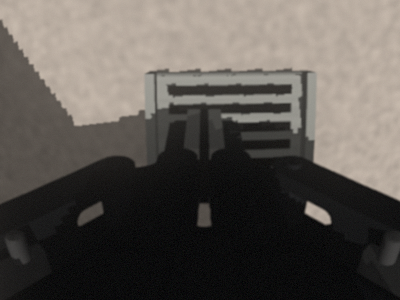

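The front edge is level again (145,72 to 313,73), so the pedal is straight. I ease it up slowly.

Call:
drive_tool:
  rows:
    - [0,0,-0.003,0]
    - [-0.003,0,0,0]
    - [-0.003,0,0,0]
    - [-0.003,0,0,0]
    - [-0.003,0,0,0]
    - [-0.003,0,0,0]
    - [-0.003,0,0,0]
    - [0,0,0,0]

```text
time: 21.5
eef_pos: [0.404, 0.2108, 0.0327]
eef_rot: [-0.467, 0.531, 0.467, 0.531]
force: [0.7, 1.2, 3.4]
opening: 0.0
```

Call:
drive_tool:
  rows:
    - [-0.003,0,0,0]
    - [-0.003,0,0,0]
    - [-0.003,0,0,0]
    - [-0.003,0,0,0]
    - [-0.003,0,0,0]
    - [-0.003,0,0,0]
    - [-0.003,0,0,0]
    - [-0.003,0,0,0]
    - [0,0,0,0]

```text
time: 22.62
eef_pos: [0.4039, 0.2108, 0.0567]
eef_rot: [-0.467, 0.531, 0.467, 0.531]
force: [3.3, -1.5, 4.8]
opening: 0.0002
```

Call:
drive_tool:
  rows:
    - [-0.002,0,0,0]
    - [-0.002,0,0,0]
    - [-0.002,0,0,0]
    - [-0.002,0,0,0]
    - [-0.003,0,0,0]
    - [-0.003,0,0,0]
    - [-0.005,0,0,0]
    - [-0.02,0,0,0]
    - [-0.04,0,0,0]
    - [-0.05,0,0,0]
    - [-0.05,0,0,0]
    - [0,0,0,0]

```text
time: 24.12
eef_pos: [0.4056, 0.2119, 0.239]
eef_rot: [-0.467, 0.529, 0.467, 0.534]
force: [0.3, -0.0, -0.9]
opening: -0.0003
```

Call:
drive_tool:
  rows:
    - [0,0,0.05,0]
    - [0,0,0.05,0]
    - [0,0,0.05,0]
    - [0,0,0.05,0]
    - [0,0,0,0]

```text
time: 24.75
eef_pos: [0.4274, 0.4127, 0.2336]
eef_rot: [-0.468, 0.53, 0.469, 0.529]
force: [-0.3, -0.4, -0.5]
opening: 0.0003
```

```bash
python3 - <<'E'
from h import *
b=save("side","s10.png")[:,:,::-1]; t=save("top","t10.png")[:,:,::-1]
for n in ["pedal_top","cups_center","jar_center","mug_center","syrup_center"]:
    m=r.mark_of(n,"top"); print(n,m[:1], at_z("top",m[0]["uv"],.063) if n=="pedal_top" and m else "")
cv2.imwrite("pics/c10.png",np.hstack([t[130:400,60:440],b[150:420,150:560]]))
to([0,0,0])
E
```

```text
pedal_top [{'uv': [369.8, 216.2], 'conf': 0.68}] [ 0.60866517 -0.19768947  0.063     ]
cups_center [{'uv': [277.6, 297.5], 'conf': 0.84}] 
jar_center [{'uv': [345.5, 243.9], 'conf': 0.62}] 
mug_center [{'uv': [346.0, 194.9], 'conf': 0.92}] 
syrup_center [] 
t 25.1 tcp [0.4296 0.4078 0.2354] F [ 0.3  0.4 -0.5] shift [ 0.2355  0.373  -0.4601]
```

View pics/c10.png

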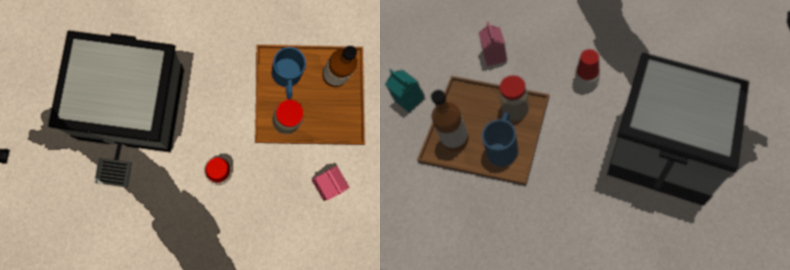

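```bash
python3 - <<'E'
from h import *
print(r.finish_job())
E
```

```text
the job is handed in; nothing more can be done
None
```

I latched the pedal, dropped the white carton with the blue band into the bin, then freed the pedal and eased it back up. The job was handed in at about 25 s of the 72 s allowed; no verdict is reported.

**Latching:** With the arm away, the lid stayed up by itself and the tread rested about 33 mm to the bin's +y side.

**Carton:** After release it stood upright on the bin floor, with the lid still up.

**Closing:** I raised the pedal at about 24 mm/s or slower. The fingertip still felt it up to 57 mm height, 6 mm short of fully up. I did not measure the lid's speed directly.

**Last pictures:** The lid is shut and the pedal is up and straight, both at the same pixels as at the start. The bottle, jar, mug and cups stand where they were, and the arm is clear of everything.

**Checks that failed or disagreed:**
- In the last top picture the network gave a wrong spot for the pedal (on the tray) and did not find the bottle. I judged both by eye.
- Earlier the network mistook the pink look-alike for the carton, so I placed the grasp from the ridge of the white one instead.

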